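Index a worm-driven turntable against a stop pin

TASK

Take the stop pin from its wooden stand and seat it fully in the red-ringed hole of the turntable stage. Then turn the worm crank counter-clockwise, as many turns as it takes, until the yellow dog of the turntable comes up against the pin and stays pressed firmly but gently on it (about 15 N; under 5 N is not home, over 35 N damages the drive), and let go of the crank. Leave the other things alone.

Things in the scene. Friction and masses are not known exactly. Their poses are not given: they have to be found in the camera images.
- stage: Fixed rotary stage, aluminium base plate 240 x 240 mm, 30 mm thick, with a grey worm box (86 x 92 mm, 56 mm high) on its +y side. Origin: underside of the plate, on the turntable axis. Its z is up. Four 12 mm holes, 26 mm deep, lie on an 85 mm radius at 45, 135, 225 and 315 degrees (counter-clockwise from the stage's x axis)
- target_hole (a point): centre of the mouth of the red-ringed hole (the 225 degree one), in the plate's top face 30 mm above the bench; hole 12 mm wide, 26 mm deep, vertical; axes parallel to the stage's
- turntable: Steel table, 120 mm across, carrying a clear cuvette strip (top 94 mm above the bench), in the middle of the stage, geared to the crank: 16 crank turns make one table turn in the same sense. Origin on its axis at the plate's top face; z is up. The worm drive is self-locking: the table stays where the crank leaves it, pressed on the pin too
- dog_tip (a point): point on the centre line of the table's yellow dog, 85 mm from the table's axis, 9.5 mm above the plate. The dog is a radial bar 12 mm wide and 10 mm high (4.5 to 14.5 mm above the plate) reaching to 103 mm from the axis; at the start it stands 61 to 83 degrees short (clockwise) of the red-ringed hole
- crank (a joint): angle of the crank about its vertical axis, rad, grows counter-clockwise from above, counts whole turns. It drags with 0.15 N m (5 N at the handle while it moves, 3 to 5 N left at rest). Once the dog meets the pin, each further 1 N at the handle presses dog on pin with about 5.6 N; it rises to the limit within about 5 to 15 mm of handle travel
- crank_axis (a point): point on the crank's vertical turning axis, on the top face of the 84 mm crank disc, 71 mm above the bench
- handle (a point): middle of the upright, freely spinning black handle of the crank: a cylinder 16 mm thick and 40 mm high (74.5 to 114.5 mm above the bench), 30 mm from the crank's axis. Grip it from above and carry it round in a circle without turning the wrist
- stop_pin: Loose steel pin: shank 10 mm thick and 22 mm long with a chamfered end, below a round head 16 mm thick and 38 mm high with a brass band; 35 to 70 g. Origin at the underside of the head, on the axis; z up along the head. Seated, the head rests on the plate, so the origin lies level with the hole's mouth
- pin_stand: Fixed light wooden block 60 x 60 x 30 mm, origin under its centre, with a 13 mm hole in its middle in which the pin stands at the start, its head resting on the block's top
- beaker: bystander: glass beaker, 52 mm wide, 67 mm high
- vial_a: bystander: clear sample vial with black cap, 23 mm wide, 56 mm high
- vial_b: bystander: amber sample vial with black cap, 23 mm wide, 56 mm high
- tape: bystander: roll of tan tape lying flat, 66 mm wide, 19 mm high
- tissue_box: bystander: flat blue and white box, 40 x 46 x 11 mm

How it is judged:
On the way, in this order (a step that is already met when the one before it is completed fails the run):
1. the stop pin is fully seated in the red-ringed hole and released (horizontal distance between stop_pin and target_hole below 0.004 m and z of stop_pin in the frame of target_hole below 0.003 m and contact force between the fingers and stop_pin below 0.1 N), for 0.2 s.
2. the dog has been brought up against the pin by the crank and presses on it with at least 5 N (contact force between turntable and stop_pin above 5 N and contact force between the arm and turntable below 0.1 N), for 0.3 s.
At the end, for the whole second after the job is handed in: The pin stands in the red-ringed hole (within 4 mm of its centre, head within 3 mm of the plate, under 7 degrees of lean), the dog rests against it with 5 to 35 N, and the crank is at rest and released (horizontal distance between stop_pin and target_hole below 0.004 m and z of stop_pin in the frame of target_hole below 0.003 m and angle between stop_pin's own z axis and vertical below 0.12 rad and contact force between turntable and stop_pin between 5 and 35 N and velocity of joint crank between -0.05 and 0.05 rad/s); the robot touches nothing.
It fails at once if the dog presses on the pin with more than 35 N (contact force between turntable and stop_pin above 35 N).
It fails at once if the robot pushes the turntable or its dog directly with more than 3 N (contact force between any of the arm, the fingers and turntable above 3 N).
It fails at once if a bystander is moved by more than 30 mm (distance of any of beaker, vial_a, vial_b, tape, tissue_box from where it was at the start of the episode above 0.03 m).
It also fails if it takes over 72 s, if anything falls off the work surface, if the arm or the gripper's body presses on something with over 40 N, if the wrist force passes 120 N, or if a joint passes its speed limit or range.

ROBOT

A 7-joint arm with a two-finger parallel gripper is mounted at the origin on a cart in front of the work surface, level with it; the furniture and walls round the work are solid. World frame = base frame: x ahead of the robot, y to its left, z up, the work surface at z = 0. Lengths are in m, angles in rad, forces in N, time in s.
With the tool pointing down it reaches from about 0.4 to 0.85 m from the base axis. Payload 10.4 kg.
Tool frame: the origin (TCP) lies at the very end of the fingers, on their centre line; the grasp point (between the pads) lies 19 mm behind it (manip.grip_point_offset is the distance from the TCP to the grasp point, in m); z points along the fingers, y is the line along which they close (so a half turn about z gives the same grasp; the last joint's range is limited). The gripper opens to 85 mm and grips with 20 to 120 N. Pads are 22 mm wide; open, the fingers measure 114 mm over their backs; the gripper's body (76 mm by 85 mm) begins 54 mm behind the grasp point. The pads swing forward as they close: fully open they stand 13 mm farther back than shut.
Start: joints at [-1.174, 0.332, -0.065, 1.46, 0.022, 1.35, -0.088], TCP at [0.255, 0.571, 0.231] pointing down, gripper open.
Joint ranges: [-2.6, 2.6], [-0.5, 2.12], [-1.47, 1.34], [0.16, 2.42], [-1.27, 4.41], [0.06, 2.06], [-2.6, 2.6]. Speed limits (rad/s): [2.22, 2.22, 2.79, 2.79, 3.14, 3.14, 3.14].

INTERFACE

Orientations are given as a unit quaternion [x, y, z, w].
In Python, from workcell import manip gives the robot as it stands. The module is installed in compiled form; this text tells all that it offers.
- The arm moves only by the shell command python3 -m inch 'ROWS' [OPENING] [FORCE]. ROWS is JSON, a list of rows, each a list of 2 entries, a list of its own where there are three numbers: the shift along the tool's x, y, z each as a share of 0.08 m, from -1 to 1, then the turn, a rotation vector about the tool's x, y, z each as a share of 45 degrees, from -1 to 1. A call has exactly 10 rows; each row is the pose to reach, as a shift and turn from the pose commanded when the call began, along the tool's axes at that moment; what a row does not reach only later rows make up. A row lasts 1/10 s, in which the tool goes at most 50 mm and 8.59 degrees, less where a joint would pass 70% of its speed; a pose out of reach is approached as far as the arm can. A call with a number of a shift or a turn outside -1 to 1 is refused whole. A call with a gripper value outside its range is refused whole. OPENING is the opening, from 0 (shut) to 1 (fully open), set as the call begins (- or left out, the last holds). The fingers move at their own pace and stop on an object; FORCE is the grip in N (left out, the last holds). Time passes only in rows, so rows that repeat a pose let the fingers close, or fill a call up. It gives the time, the measured TCP pose, the force, the opening and the grip force at its end, in the units of the state.
- manip.get_obs(): the state, without advancing time (a new reading comes with each control period).
- manip.camera(name): name is "scene" or "top" or "wrist"; returns the picture (480x640x3 uint8, red, green, blue); there is no depth.
- manip.camera_params(name): a dict with "fov_y" (degrees; the focal length in pixels is half the picture's height over the tangent of half this angle, whatever the lens; pixels are square), "cx", "cy" (the principal point, pixels), "camera_from_world" (4x4, takes a point from world to camera coordinates); the wrist camera has in their place "T_tool_cam" (4x4, takes a point from camera to tool coordinates, whose origin is the TCP and whose axes are the flange's). Camera axes: x right, y up, looking along -z (the intrinsics and any distortion apply to the point x, -y, -z); pixel columns grow to the right and rows downward; lengths in m; the calibration is good to about 2 mm. A picture is of the moment at which its call begins: read the wrist's pose just before it. camera_params takes no time and is no camera call.
- manip.hand_in(): hands the job in; it is judged then, once.
The state is a dict: "clock": time; "joint_pos": joint angles; "joint_velocities": joint speeds; "tau": joint torques, N m; "position": TCP position; "ee_rot": TCP orientation; "ft_force": force on the tool from outside, world axes, zero at the start; "torque": the same for the moment, N m; "grip_width": opening from 0.0 (shut) to 1.0 (fully open); "grasp_force": force on a finger pad.
Only numpy, scipy, OpenCV 4.12 (cv2) and the standard library are available. Lean on these libraries where they do the work, as an engineer would, in place of code of your own. Each camera call takes 0.05 s, during which the arm holds its last target. There are 200 camera calls.

## Working session

There is one attempt and no reset: what is moved stays moved. The work goes in short steps, Python scripts to look and compute and a shell command to move; the robot and the scene stay as the last step left them, time stands still between calls to the robot, and variables do not carry over. Pictures are saved under pics/ and viewed, at most 10 in all, crops included, and the job is handed in when it is done.

```bash
mkdir -p pics
python3 - <<'E'
from workcell import manip
import cv2,numpy as np
o=manip.get_obs();print({k:np.round(v,3).tolist() for k,v in o.items()})
for n in ["top","scene","wrist"]:
    p=manip.camera_params(n);print(n,{k:np.round(v,4).tolist() for k,v in p.items()})
for n in ["top","scene"]:
    cv2.imwrite(f"pics/{n}0.png",manip.camera(n)[:,:,::-1])
E
```

```text
{'clock': 0.0, 'joint_pos': [-1.174, 0.333, -0.065, 1.461, 0.022, 1.35, -0.089], 'joint_velocities': [0.001, -0.001, -0.001, -0.0, 0.001, -0.001, 0.001], 'tau': [-0.001, -62.544, 0.049, -39.16, 0.016, 0.01, 0.0], 'position': [0.255, 0.57, 0.23], 'ee_rot': [0.208, 0.978, -0.001, -0.0], 'ft_force': [-0.142, -0.29, 0.505], 'torque': [-0.001, 0.04, -0.017], 'grasp_force': 0.0, 'grip_width': 1.0}
top {'fov_y': 54.0662, 'cx': 318.1594, 'cy': 239.5063, 'camera_from_world': [[0.027, -0.9995, 0.0148, 0.0299], [0.9966, 0.0281, 0.077, -0.5689], [-0.0774, 0.0126, 0.9969, -1.4589], [0.0, 0.0, 0.0, 1.0]]}
scene {'fov_y': 43.2904, 'cx': 316.7364, 'cy': 234.4977, 'camera_from_world': [[0.9033, -0.4286, 0.0171, -0.4779], [0.3212, 0.7022, 0.6354, -0.2737], [-0.2843, -0.5685, 0.772, -1.4696], [0.0, 0.0, 0.0, 1.0]]}
wrist {'fov_y': 65.354, 'cx': 320.7133, 'cy': 239.1069, 'T_tool_cam': [[-0.0001, 0.9474, 0.32, 0.0821], [1.0, 0.0002, -0.0002, -0.0002], [-0.0002, 0.32, -0.9474, -0.1428], [0.0, 0.0, 0.0, 1.0]]}
```

View pics/top0.png

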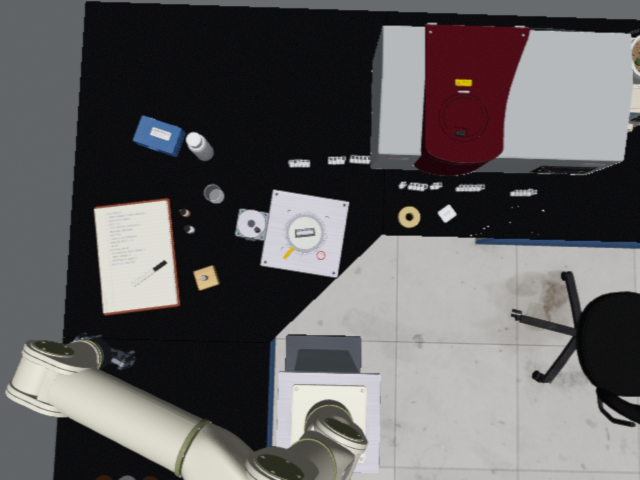

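View pics/scene0.png

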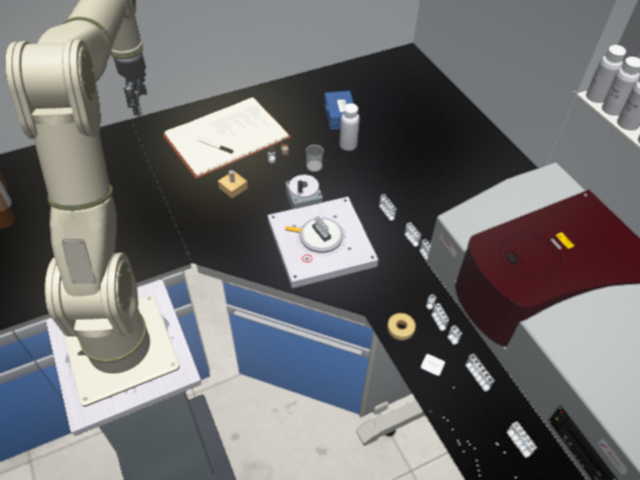

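The top view shows the pin on its stand at about (205,277), the red ring at (321,255), the dog at (289,253) and the crank disc at (252,223). The scene view agrees.

```bash
cat > h.py <<'E'
from workcell import manip
import numpy as np,cv2
from scipy.spatial.transform import Rotation as R
def cam(n,o=None):
    p=manip.camera_params(n);f=240/np.tan(np.radians(p['fov_y']/2))
    if n=='wrist':
        o=o or manip.get_obs();T=np.eye(4);T[:3,:3]=R.from_quat(o['ee_rot']).as_matrix();T[:3,3]=o['position']
        W=T@np.array(p['T_tool_cam'])
    else: W=np.linalg.inv(np.array(p['camera_from_world']))
    return W,f,p['cx'],p['cy']
def onplane(c,u,v,z):
    W,f,cx,cy=c;d=W[:3,:3]@np.array([(u-cx)/f,-(v-cy)/f,-1]);return W[:3,3]+d*(z-W[2,3])/d[2]
def proj(c,P):
    W,f,cx,cy=c;q=W[:3,:3].T@(np.array(P)-W[:3,3]);return cx+f*q[0]/-q[2],cy-f*q[1]/-q[2]
def blobs(im,lo,hi,amin=15):
    m=cv2.inRange(cv2.cvtColor(im,cv2.COLOR_RGB2HSV),lo,hi)
    n,_,s,c=cv2.connectedComponentsWithStats(m)
    return [(s[i,4],c[i].round(1)) for i in range(1,n) if s[i,4]>=amin]
def shift(P,o=None):
    "tool-axis shift (m) from TCP to world P"
    o=o or manip.get_obs();return R.from_quat(o['ee_rot']).inv().apply(np.array(P)-o['position'])
E
python3 - <<'E'
from h import *
for n in ['top','scene']:
    im=cv2.imread(f'pics/{n}0.png')[:,:,::-1];c=cam(n)
    for a,b in (((0,120,120),(8,255,255)),((172,120,120),(180,255,255)),((20,150,150),(32,255,255)),((12,70,120),(24,255,255))):
        print(n,a,[(k,q,onplane(c,*q,.03).round(3)) for k,q in blobs(im,a,b,8) if q[0]<400 and q[1]>150 and q[1]<300])
c=cam('top')
for nm,u,v,z in [('c1',274,191,.03),('c2',350,204,.03),('c3',337,277,.03),('c4',261,265,.03),('disc',252,223,.071),('pin',205,277,.068),('standc',206,278,.03)]: print(nm,onplane(c,u,v,z).round(3))
im=cv2.imread('pics/top0.png');a=cv2.resize(im[160:310,180:360],None,fx=4,fy=4,interpolation=2);cv2.imwrite('pics/topc.png',a)
E
```

```text
top (0, 120, 120) [(np.int32(15), array([165.5, 200.1]), array([0.678, 0.528, 0.03 ])), (np.int32(25), array([138.7, 202. ]), array([0.669, 0.611, 0.03 ])), (np.int32(24), array([113.5, 205. ]), array([0.657, 0.689, 0.03 ])), (np.int32(10), array([169.2, 210.9]), array([0.644, 0.514, 0.03 ])), (np.int32(11), array([170.1, 220.5]), array([0.614, 0.51 , 0.03 ])), (np.int32(11), array([171.3, 231.2]), array([0.58 , 0.505, 0.03 ])), (np.int32(11), array([172.3, 241.2]), array([0.549, 0.5  , 0.03 ])), (np.int32(10), array([173.2, 251.1]), array([0.518, 0.495, 0.03 ])), (np.int32(10), array([174.2, 260.3]), array([0.49 , 0.491, 0.03 ])), (np.int32(19), array([175.6, 274.4]), array([0.446, 0.484, 0.03 ])), (np.int32(11), array([177.2, 290.3]), array([0.398, 0.477, 0.03 ]))]
top (172, 120, 120) []
top (20, 150, 150) [(np.int32(38), array([288.3, 252.4]), array([0.524, 0.138, 0.03 ]))]
top (12, 70, 120) [(np.int32(25), array([288. , 252.4]), array([0.524, 0.139, 0.03 ])), (np.int32(380), array([205.7, 277.5]), array([0.439, 0.391, 0.03 ]))]
scene (0, 120, 120) [(np.int32(78), array([180.4, 157.2]), array([0.327, 0.55 , 0.03 ]))]
scene (172, 120, 120) []
scene (20, 150, 150) [(np.int32(39), array([292.3, 228.6]), array([0.523, 0.147, 0.03 ]))]
scene (12, 70, 120) [(np.int32(435), array([232.4, 183.7]), array([0.432, 0.378, 0.03 ])), (np.int32(73), array([292.7, 228.5]), array([0.524, 0.147, 0.03 ]))]
c1 [0.717 0.189 0.03 ]
c2 [ 0.682 -0.052  0.03 ]
c3 [ 0.452 -0.016  0.03 ]
c4 [0.483 0.221 0.03 ]
disc [0.609 0.249 0.071]
pin [0.441 0.385 0.068]
standc [0.438 0.39  0.03 ]
```

View pics/topc.png

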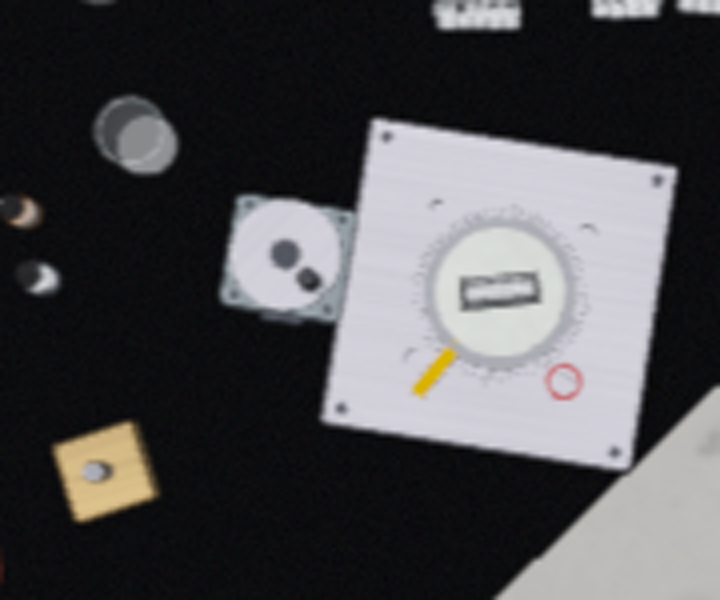

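The crop shows the pin head at full-image (203.8,277.5), the ring at (321,255.3), the crank hub at (251,223.5) and the handle at (257,230). I'll go above the pin and turn the wrist so the fingers close tangentially at the hole.

```bash
python3 -m inch '[[[-0.1,-0.04,0.02],[0,0,0.09]],[[-0.2,-0.08,0.04],[0,0,0.19]],[[-0.32,-0.12,0.06],[0,0,0.29]],[[-0.45,-0.17,0.09],[0,0,0.4]],[[-0.58,-0.22,0.12],[0,0,0.51]],[[-0.7,-0.27,0.14],[0,0,0.62]],[[-0.8,-0.3,0.16],[0,0,0.71]],[[-0.9,-0.34,0.18],[0,0,0.8]],[[-1,-0.38,0.2],[0,0,0.878]],[[-1,-0.38,0.2],[0,0,0.878]]]' 1
python3 -m inch '[[[-0.1,0.03,0.02],[0,0,0.09]],[[-0.2,0.07,0.04],[0,0,0.19]],[[-0.32,0.11,0.06],[0,0,0.29]],[[-0.45,0.15,0.09],[0,0,0.4]],[[-0.58,0.2,0.12],[0,0,0.51]],[[-0.7,0.24,0.14],[0,0,0.62]],[[-0.8,0.27,0.16],[0,0,0.71]],[[-0.9,0.31,0.18],[0,0,0.8]],[[-1,0.34,0.2],[0,0,0.878]],[[-1,0.34,0.2],[0,0,0.878]]]'
python3 -m inch '[[[-0.06,0.1,0.02],[0,0,0.09]],[[-0.12,0.19,0.04],[0,0,0.19]],[[-0.19,0.31,0.06],[0,0,0.29]],[[-0.26,0.43,0.09],[0,0,0.4]],[[-0.34,0.55,0.12],[0,0,0.51]],[[-0.41,0.66,0.14],[0,0,0.62]],[[-0.47,0.76,0.16],[0,0,0.71]],[[-0.53,0.86,0.18],[0,0,0.8]],[[-0.58,0.94,0.2],[0,0,0.878]],[[-0.58,0.94,0.2],[0,0,0.878]]]'
python3 - <<'E'
from h import *
o=manip.get_obs();im=manip.camera('wrist');cv2.imwrite('pics/w1.png',im[:,:,::-1]);c=cam('wrist',o)
print(o['position'],o['joint_pos'],proj(c,(.441,.385,.068)))
E
```

```text
clock: 1.1
position: [0.3164, 0.5092, 0.2148]
ee_rot: [0.528, 0.849, -0.001, 0.0]
ft_force: [0.6, -0.5, -0.4]
grip_width: 1.004
grasp_force: 0.0
clock: 2.1
position: [0.3758, 0.4503, 0.199]
ee_rot: [0.783, 0.622, -0.0, 0.0]
ft_force: [0.6, 0.1, -0.0]
grip_width: 1.0
grasp_force: 0.0
clock: 3.1
position: [0.4383, 0.3884, 0.1831]
ee_rot: [0.947, 0.321, -0.0, 0.0]
ft_force: [-0.7, -0.6, 0.6]
grip_width: 0.997
grasp_force: 0.0
[0.43827891 0.38843206 0.1831257 ] [-1.07109237  0.27894526  0.32097151  1.65077294 -0.09216827  1.22713533
 -1.64733364] (np.float64(326.28487600594286), np.float64(232.71962198975552))
```

View pics/w1.png

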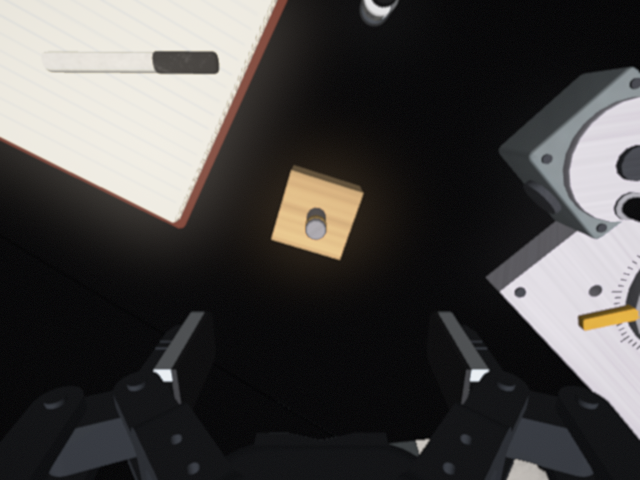

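The wrist picture shows the pin's head top at (316,229) on the block, with its shadowed side above. Both vials are far away.

Run:
```python
from h import *
o=manip.get_obs();c=cam('wrist',o)
P=onplane(c,316,229.5,.068);print(P)
im=cv2.imread('pics/w1.png')[:,:,::-1]
b=[q for k,q in blobs(im,(10,60,60),(25,255,255),500) if 200<q[0]<400];print(b, [onplane(c,*q,.025).round(4) for q in b])
P[2]=.04;print(shift(P,o)/.08)
```

```text
[0.43784815 0.39304302 0.068     ]
[array([316.6, 211.7])] [array([0.4395, 0.3944, 0.025 ])]
[ 0.03140677 -0.03848862  1.79062252]
```

```bash
python3 -m inch '[[[0.01,-0.02,0.1],[0,0,0]],[[0.03,-0.04,0.2],[0,0,0]],[[0.03,-0.04,0.32],[0,0,0]],[[0.03,-0.04,0.44],[0,0,0]],[[0.03,-0.04,0.56],[0,0,0]],[[0.03,-0.04,0.68],[0,0,0]],[[0.03,-0.04,0.78],[0,0,0]],[[0.03,-0.04,0.88],[0,0,0]],[[0.03,-0.04,0.95],[0,0,0]],[[0.03,-0.04,0.95],[0,0,0]]]' 0.6
python3 -m inch '[[[0,0,0.1],[0,0,0]],[[0,0,0.2],[0,0,0]],[[0,0,0.3],[0,0,0]],[[0,0,0.4],[0,0,0]],[[0,0,0.5],[0,0,0]],[[0,0,0.6],[0,0,0]],[[0,0,0.7],[0,0,0]],[[0,0,0.78],[0,0,0]],[[0,0,0.83],[0,0,0]],[[0,0,0.83],[0,0,0]]]'
python3 -m inch '[[[0,0,0],[0,0,0]],[[0,0,0],[0,0,0]],[[0,0,0],[0,0,0]],[[0,0,0],[0,0,0]],[[0,0,0],[0,0,0]],[[0,0,0],[0,0,0]],[[0,0,0],[0,0,0]],[[0,0,0],[0,0,0]],[[0,0,0],[0,0,0]],[[0,0,0],[0,0,0]]]' 0 40
```

```text
clock: 4.15
position: [0.4378, 0.3924, 0.1065]
ee_rot: [0.947, 0.321, -0.0, 0.0]
ft_force: [0.1, -0.2, 0.3]
grip_width: 0.6
grasp_force: 0.0
clock: 5.15
position: [0.4379, 0.3924, 0.0403]
ee_rot: [0.947, 0.321, -0.0, 0.0]
ft_force: [0.2, -0.5, -0.4]
grip_width: 0.599
grasp_force: 0.0
clock: 6.15
position: [0.4384, 0.3928, 0.0414]
ee_rot: [0.947, 0.321, 0.0, -0.0]
ft_force: [0.5, -0.2, 4.9]
grip_width: 0.173
grasp_force: 39.2
```

```bash
python3 -m inch '[[[0,0,-0.05],[0,0,0]],[[0,0,-0.15],[0,0,0]],[[0,0,-0.27],[0,0,0]],[[0,0,-0.4],[0,0,0]],[[0,0,-0.53],[0,0,0]],[[0,0,-0.66],[0,0,0]],[[0,0,-0.78],[0,0,0]],[[0,0,-0.89],[0,0,0]],[[0,0,-1],[0,0,0]],[[0,0,-1],[0,0,0]]]'
M='no'
python3 -m inch '[[[-0.03,0.05,-0.02],[0,0,0]],[[-0.07,0.15,-0.04],[0,0,0]],[[-0.12,0.27,-0.08],[0,0,0]],[[-0.18,0.4,-0.12],[0,0,0]],[[-0.24,0.52,-0.16],[0,0,0]],[[-0.3,0.64,-0.2],[0,0,0]],[[-0.36,0.76,-0.24],[0,0,0]],[[-0.41,0.88,-0.27],[0,0,0]],[[-0.47,1,-0.3],[0,0,0]],[[-0.47,1,-0.3],[0,0,0]]]'
python3 -m inch '[[[-0.03,0.05,-0.02],[0,0,0]],[[-0.07,0.15,-0.04],[0,0,0]],[[-0.12,0.27,-0.08],[0,0,0]],[[-0.18,0.4,-0.12],[0,0,0]],[[-0.24,0.52,-0.16],[0,0,0]],[[-0.3,0.64,-0.2],[0,0,0]],[[-0.36,0.76,-0.2],[0,0,0]],[[-0.41,0.88,-0.2],[0,0,0]],[[-0.47,1,-0.2],[0,0,0]],[[-0.47,1,-0.2],[0,0,0]]]'
python3 -m inch '[[[-0.03,0.05,0],[0,0,0]],[[-0.07,0.15,0],[0,0,0]],[[-0.12,0.27,0],[0,0,0]],[[-0.18,0.4,0],[0,0,0]],[[-0.24,0.52,0],[0,0,0]],[[-0.3,0.64,0],[0,0,0]],[[-0.36,0.76,0],[0,0,0]],[[-0.41,0.88,0],[0,0,0]],[[-0.47,1,0],[0,0,0]],[[-0.47,1,0],[0,0,0]]]'
python3 - <<'E'
from h import *
o=manip.get_obs();im=manip.camera('wrist');cv2.imwrite('pics/w2.png',im[:,:,::-1]);c=cam('wrist',o)
print(o['position'],o['grip_width'],o['grasp_force'],onplane(cam('top'),321,255.3,.03))
for a,b in (((0,90,80),(9,255,255)),((170,90,80),(180,255,255)),((20,150,120),(32,255,255))): print([(k,q,onplane(c,*q,.03).round(4)) for k,q in blobs(im,a,b,40)])
E
```

```text
clock: 7.15
position: [0.4386, 0.3932, 0.1224]
ee_rot: [0.947, 0.321, 0.001, -0.001]
ft_force: [-0.4, 0.8, -0.2]
grip_width: 0.168
grasp_force: 39.0
clock: 8.15
position: [0.4576, 0.3046, 0.1454]
ee_rot: [0.948, 0.32, 0.0, 0.0]
ft_force: [-0.4, 0.3, -1.3]
grip_width: 0.168
grasp_force: 39.0
clock: 9.15
position: [0.476, 0.218, 0.1608]
ee_rot: [0.948, 0.32, -0.0, 0.0]
ft_force: [0.3, -0.7, -0.3]
grip_width: 0.172
grasp_force: 39.0
clock: 10.15
position: [0.4947, 0.1317, 0.161]
ee_rot: [0.948, 0.32, 0.0, 0.0]
ft_force: [0.7, -0.5, 0.9]
grip_width: 0.167
grasp_force: 39.0
[0.49470965 0.1317036  0.16096093] 0.16682410765148278 38.99263322353363 [0.51806829 0.03554155 0.03      ]
[(np.int32(199), array([432.1, 272.8]), array([0.5181, 0.0375, 0.03  ]))]
[]
[]
```

View pics/w2.png

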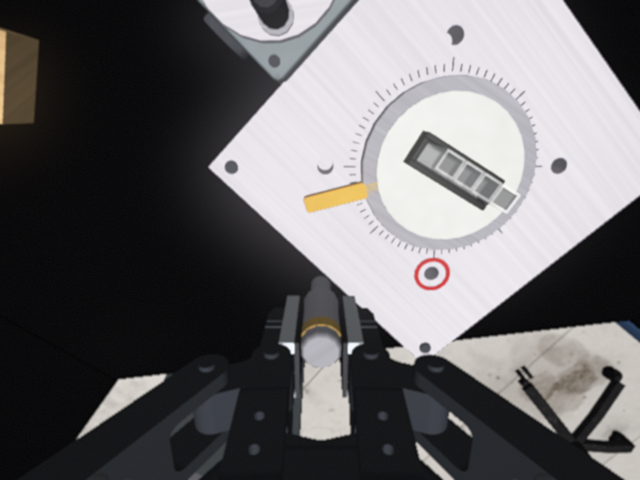

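The view shows the ring at (432,273), with the pin hanging upright in the fingers at x≈320 and its brass band visible. I'll go above the hole.

```bash
python3 -m inch '[[[-0.03,0.05,0],[0,0,0]],[[-0.07,0.15,0],[0,0,0]],[[-0.12,0.27,0],[0,0,0]],[[-0.18,0.4,0],[0,0,0]],[[-0.24,0.52,0],[0,0,0]],[[-0.3,0.64,0],[0,0,0]],[[-0.36,0.76,0],[0,0,0]],[[-0.41,0.87,0],[0,0,0]],[[-0.48,0.95,0],[0,0,0]],[[-0.48,1,0],[0,0,0]]]'
python3 -m inch '[[[0,0.05,0.05],[0,0,0]],[[0,0.1,0.15],[0,0,0]],[[0,0.11,0.27],[0,0,0]],[[0,0.11,0.4],[0,0,0]],[[0,0.11,0.5],[0,0,0]],[[0,0.11,0.6],[0,0,0]],[[0,0.11,0.7],[0,0,0]],[[0,0.11,0.76],[0,0,0]],[[0,0.11,0.76],[0,0,0]],[[0,0.11,0.76],[0,0,0]]]'
python3 - <<'E'
from h import *
o=manip.get_obs();im=manip.camera('wrist');cv2.imwrite('pics/w3.png',im[:,:,::-1]);c=cam('wrist',o)
print(o['position'],o['grip_width'])
for a,b in (((0,90,80),(9,255,255)),((170,90,80),(180,255,255))): print([(k,q,onplane(c,*q,.03).round(4)) for k,q in blobs(im,a,b,40)])
for z in (.068,.046,.008): print(proj(c,o['position']+np.array([0,0,z-.0413])))
cv2.imwrite('pics/w3c.png',cv2.resize(im[180:420,220:420],None,fx=2.5,fy=2.5)[:,:,::-1])
E
```

```text
clock: 11.2
position: [0.5123, 0.0455, 0.1609]
ee_rot: [0.947, 0.32, -0.0, -0.0]
ft_force: [0.5, 0.8, 0.1]
grip_width: 0.173
grasp_force: 39.0
clock: 12.2
position: [0.5179, 0.0397, 0.1003]
ee_rot: [0.947, 0.321, 0.0, -0.0]
ft_force: [-0.1, -0.3, -0.9]
grip_width: 0.173
grasp_force: 39.0
[0.5179336  0.03967532 0.10025967] 0.1726749732162243
[(np.int32(377), array([322.5, 256.4]), array([0.5182, 0.0381, 0.03  ]))]
[]
(np.float64(319.5863047240947), np.float64(351.392924947682))
(np.float64(319.76608684228427), np.float64(319.74894696758435))
(np.float64(319.9853081523592), np.float64(281.16316113617063))
```

View pics/w3c.png

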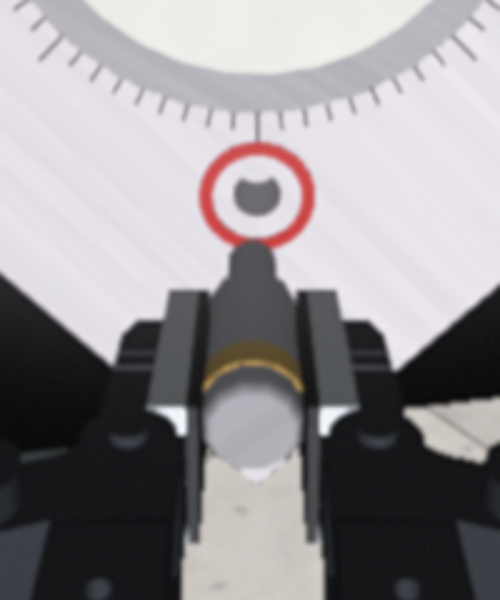

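The crop shows the ring centre at full-image (322.8,258.4) and the pin axis at x≈320.8. The pin needs about 2 mm in −x and 1.2 mm in +y (tool axes).

```bash
python3 -m inch '[[[-0.01,0.01,0.05],[0,0,0]],[[-0.02,0.015,0.1],[0,0,0]],[[-0.027,0.015,0.15],[0,0,0]],[[-0.027,0.015,0.2],[0,0,0]],[[-0.027,0.015,0.25],[0,0,0]],[[-0.027,0.015,0.3],[0,0,0]],[[-0.027,0.015,0.34],[0,0,0]],[[-0.027,0.015,0.38],[0,0,0]],[[-0.027,0.015,0.38],[0,0,0]],[[-0.027,0.015,0.38],[0,0,0]]]'
python3 - <<'E'
from h import *
o=manip.get_obs();im=manip.camera('wrist');c=cam('wrist',o)
m=cv2.inRange(cv2.cvtColor(im,cv2.COLOR_RGB2HSV),(0,90,80),(9,255,255));ys,xs=np.nonzero(m);print(xs.min(),xs.max(),ys.min(),ys.max())
P=o['position'].copy();P[2]=.03;print(proj(c,P),o['position'])
pts=cv2.findContours(m,0,1)[0];k=max(pts,key=cv2.contourArea)
h=cv2.convexHull(k);e=cv2.fitEllipseDirect(k);print(e,onplane(c,*e[0],.03))
x=im[220:420,250:390];cv2.imwrite('pics/w4c.png',cv2.resize(x,None,fx=3,fy=3)[:,:,::-1])
E
```

```text
clock: 13.25
position: [0.5168, 0.0374, 0.0697]
ee_rot: [0.947, 0.321, 0.0, -0.0]
ft_force: [-0.3, 0.2, -0.4]
grip_width: 0.165
grasp_force: 39.0
295 346 251 294
(np.float64(320.02295198891085), np.float64(276.0183320211823)) [0.51681911 0.03738437 0.06970075]
((320.5500793457031, 275.1167297363281), (43.34500503540039, 47.65092468261719), 90.95022583007812) [0.51740623 0.03747976 0.03      ]
```

View pics/w4c.png

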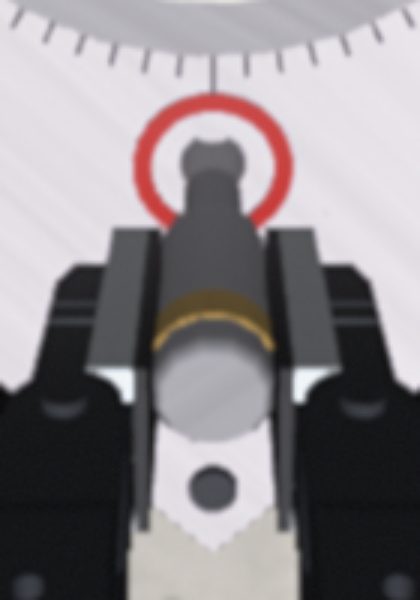

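The ring is centred near (320.5,274.5) and the pin axis is at x≈321, so the pin is within 1 mm. I'll lower it in two stages.

```bash
python3 -m inch '[[[0.004,-0.003,0],[0,0,0]],[[0.008,-0.003,0.02],[0,0,0]],[[0.008,-0.003,0.04],[0,0,0]],[[0.008,-0.003,0.06],[0,0,0]],[[0.008,-0.003,0.08],[0,0,0]],[[0.008,-0.003,0.1],[0,0,0]],[[0.008,-0.003,0.12],[0,0,0]],[[0.008,-0.003,0.14],[0,0,0]],[[0.008,-0.003,0.16],[0,0,0]],[[0.008,-0.003,0.16],[0,0,0]]]'
```

```text
clock: 14.3
position: [0.517, 0.038, 0.0567]
ee_rot: [0.947, 0.321, -0.0, -0.0]
ft_force: [-0.1, -0.8, -0.6]
grip_width: 0.171
grasp_force: 39.0
```

```bash
python3 -m inch '[[[0,0,0.02],[0,0,0]],[[0,0,0.05],[0,0,0]],[[0,0,0.08],[0,0,0]],[[0,0,0.11],[0,0,0]],[[0,0,0.135],[0,0,0]],[[0,0,0.16],[0,0,0]],[[0,0,0.18],[0,0,0]],[[0,0,0.19],[0,0,0]],[[0,0,0.2],[0,0,0]],[[0,0,0.2],[0,0,0]]]'
```

```text
clock: 15.3
position: [0.5172, 0.038, 0.0413]
ee_rot: [0.947, 0.321, 0.0, -0.0]
ft_force: [-2.1, 0.1, 6.0]
grip_width: 0.171
grasp_force: 39.8
```

The pin bottomed with about 6 N. I'll open a little and then lift straight up.

```bash
python3 -m inch '[[[0,0,0],[0,0,0]],[[0,0,0],[0,0,0]],[[0,0,0],[0,0,0]],[[0,0,0],[0,0,0]],[[0,0,0],[0,0,0]],[[0,0,0],[0,0,0]],[[0,0,0],[0,0,0]],[[0,0,0],[0,0,0]],[[0,0,0],[0,0,0]],[[0,0,0],[0,0,0]]]' 0.45
python3 -m inch '[[[0,0,-0.05],[0,0,0]],[[0,0,-0.15],[0,0,0]],[[0,0,-0.27],[0,0,0]],[[0,0,-0.4],[0,0,0]],[[0,0,-0.53],[0,0,0]],[[0,0,-0.66],[0,0,0]],[[0,0,-0.78],[0,0,0]],[[0,0,-0.89],[0,0,0]],[[0,0,-1],[0,0,0]],[[0,0,-1],[0,0,0]]]'
python3 - <<'E'
from h import *
o=manip.get_obs();im=manip.camera('wrist');c=cam('wrist',o);cv2.imwrite('pics/w5.png',im[:,:,::-1])
print(o['position'])
for z in (.068,.106): print(z,proj(c,(.5172,.0380,z)))
E
```

```text
clock: 16.3
position: [0.5172, 0.0379, 0.0409]
ee_rot: [0.947, 0.321, 0.0, -0.0]
ft_force: [0.3, 0.4, 0.1]
grip_width: 0.453
grasp_force: 0.0
clock: 17.3
position: [0.5178, 0.0381, 0.1221]
ee_rot: [0.947, 0.321, 0.001, -0.0]
ft_force: [-0.2, 0.3, -0.2]
grip_width: 0.449
grasp_force: 0.0
[0.5178173  0.03807556 0.12213567]
0.068 (np.float64(319.4828256070626), np.float64(266.5482927320631))
0.106 (np.float64(319.2190597073826), np.float64(297.71390303211683))
```

View pics/w5.png

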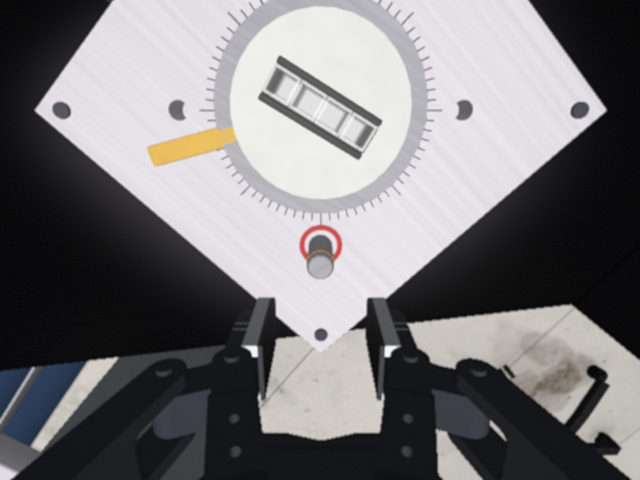

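The pin's head top is at (320,266), exactly where a seated pin should project. The 135° and 315° holes are at (177,110) and (463,110), and the dog runs from (234,135) to (151,156).

Run:
```python
from h import *
o=manip.get_obs();c=cam('wrist',o)
a=onplane(c,177,110,.03);b=onplane(c,463,110,.03);C=(a+b)/2;print(a,b,C,np.linalg.norm(a-b))
d1=onplane(c,151,156,.0445);d2=onplane(c,234,135,.0445);P=np.array([.5172,.0376])
ang=lambda v:np.degrees(np.arctan2(v[1],v[0]))%360
print('dog',ang(d1[:2]-C[:2]),ang(d1-d2),'pin',ang(P-C[:2]), np.linalg.norm(P-C[:2]))
t=cam('top')
for q,z in (((251.3,223.5),.071),((257,230),.1145),((257,230),.09)):
    A=onplane(t,*q,z);print(q,A)
    A[2]=.20;print(shift(A,o)/.08)
```

```text
[0.532673   0.15643384 0.03      ] [0.63553305 0.02198765 0.03      ] [0.58410302 0.08921075 0.03      ] 0.16928073562353071
dog 141.90760005320277 140.90196646757408 pin 217.6475379057198 0.08449665033844392
(251.3, 223.5) [0.60719909 0.25107876 0.071     ]
[ 2.50993265 -1.43237744 -0.98054697]
(257, 230) [0.58372739 0.22788565 0.1145    ]
[ 2.10074707 -1.38043084 -0.98094465]
(257, 230) [0.58603628 0.2307818  0.09      ]
[ 2.14566736 -1.39164278 -0.98090171]
```

```bash
python3 -m inch '[[[0.02,-0.02,-0.08],[0,0,0]],[[0.06,-0.06,-0.18],[0,0,0]],[[0.12,-0.12,-0.3],[0,0,0]],[[0.2,-0.18,-0.42],[0,0,0]],[[0.3,-0.26,-0.52],[0,0,0]],[[0.4,-0.34,-0.6],[0,0,0]],[[0.5,-0.41,-0.66],[0,0,0]],[[0.6,-0.46,-0.7],[0,0,0]],[[0.7,-0.5,-0.7],[0,0,0]],[[0.7,-0.5,-0.7],[0,0,0]]]'
python3 -m inch '[[[0.05,-0.04,-0.02],[0,0,0]],[[0.12,-0.09,-0.04],[0,0,0]],[[0.22,-0.15,-0.08],[0,0,0]],[[0.32,-0.22,-0.12],[0,0,0]],[[0.42,-0.29,-0.15],[0,0,0]],[[0.52,-0.36,-0.18],[0,0,0]],[[0.6,-0.4,-0.2],[0,0,0]],[[0.66,-0.44,-0.2],[0,0,0]],[[0.7,-0.46,-0.2],[0,0,0]],[[0.7,-0.46,-0.2],[0,0,0]]]'
python3 -m inch '[[[0.05,-0.04,0],[0,0,0]],[[0.12,-0.09,0],[0,0,0]],[[0.22,-0.15,0],[0,0,0]],[[0.32,-0.22,0],[0,0,0]],[[0.42,-0.29,0],[0,0,0]],[[0.52,-0.35,0],[0,0,0]],[[0.6,-0.39,0],[0,0,0]],[[0.66,-0.41,0],[0,0,0]],[[0.7,-0.43,0],[0,0,0]],[[0.7,-0.43,0],[0,0,0]]]' 0.6
python3 - <<'E'
from h import *
o=manip.get_obs();im=manip.camera('wrist');c=cam('wrist',o);cv2.imwrite('pics/w6.png',im[:,:,::-1])
print(o['position'],proj(c,(.585,.228,.1145)))
E
```

```text
clock: 18.35
position: [0.5376, 0.105, 0.1765]
ee_rot: [0.947, 0.321, -0.0, 0.0]
ft_force: [-0.4, -0.9, 0.1]
grip_width: 0.45
grasp_force: 0.0
clock: 19.35
position: [0.5595, 0.1673, 0.1927]
ee_rot: [0.947, 0.321, -0.0, 0.0]
ft_force: [0.7, -0.2, -0.7]
grip_width: 0.45
grasp_force: 0.0
clock: 20.35
position: [0.5831, 0.2286, 0.1928]
ee_rot: [0.947, 0.321, -0.0, 0.0]
ft_force: [-0.0, -0.5, -0.4]
grip_width: 0.596
grasp_force: 0.0
[0.58314288 0.22860356 0.19280139] (np.float64(322.72183331454846), np.float64(249.00875287615008))
```

View pics/w6.png

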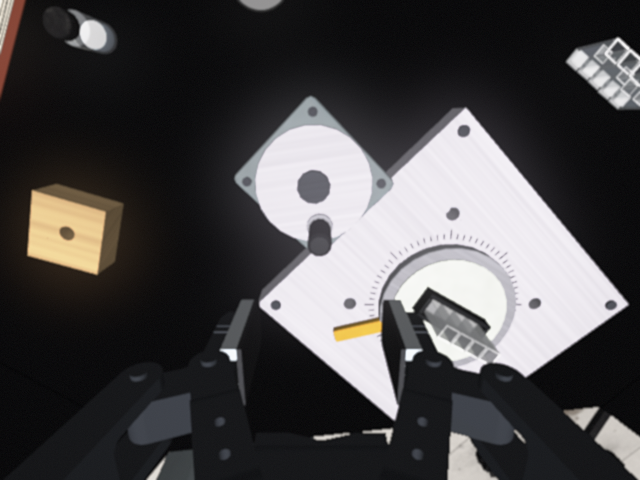

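The view shows the crank disc centre at about (313.5,184.5), the handle top at (319,246) and the handle base at (319,222).

Run:
```python
from h import *
o=manip.get_obs();c=cam('wrist',o)
A=onplane(c,313.5,185,.071);H=onplane(c,319,246,.1145);B=onplane(c,319,222,.0745)
# disc edge check
L=onplane(c,255,185,.071);Rr=onplane(c,372,185,.071);print(L,Rr,np.linalg.norm(L-Rr),(L+Rr)/2)
print(A,H,B,np.linalg.norm((H-A)[:2]),np.linalg.norm((B-A)[:2]))
H[2]=.085;print('handle',shift(H,o)/.08);A[2]=.085;print('axis',shift(A,o)/.08)
y=shift(H,o)-shift(A,o);print(y,np.degrees(np.arctan2(y[1],y[0])))
```

```text
[0.58156677 0.28553283 0.071     ] [0.63217328 0.21936432 0.071     ] 0.08330239820243465 [0.60687003 0.25244857 0.071     ]
[0.60687226 0.25244566 0.071     ] [0.58511566 0.23066824 0.1145    ] [0.58828328 0.23332932 0.0745    ] 0.030783197027729938 0.02666429400647989
handle [ 0.0388141  -0.00918567  1.34832738]
axis [ 0.4202063  -0.06020825  1.34828483]
[-3.05113761e-02  4.08180576e-03  3.40392193e-06] 172.38022432316802
```

```bash
python3 -m inch '[[[0.02,-0.005,0.1],[0,0,0]],[[0.038,-0.01,0.2],[0,0,0]],[[0.038,-0.01,0.32],[0,0,0]],[[0.038,-0.01,0.44],[0,0,0]],[[0.038,-0.01,0.56],[0,0,0]],[[0.038,-0.01,0.68],[0,0,0]],[[0.038,-0.01,0.78],[0,0,0]],[[0.038,-0.01,0.86],[0,0,0]],[[0.038,-0.01,0.92],[0,0,0]],[[0.038,-0.01,0.92],[0,0,0]]]'
python3 -m inch '[[[0,0,0.08],[0,0,0]],[[0,0,0.16],[0,0,0]],[[0,0,0.24],[0,0,0]],[[0,0,0.32],[0,0,0]],[[0,0,0.38],[0,0,0]],[[0,0,0.43],[0,0,0]],[[0,0,0.43],[0,0,0]],[[0,0,0.43],[0,0,0]],[[0,0,0.43],[0,0,0]],[[0,0,0.43],[0,0,0]]]'
python3 -m inch '[[[0,0,0],[0,0,0]],[[0,0,0],[0,0,0]],[[0,0,0],[0,0,0]],[[0,0,0],[0,0,0]],[[0,0,0],[0,0,0]],[[0,0,0],[0,0,0]],[[0,0,0],[0,0,0]],[[0,0,0],[0,0,0]],[[0,0,0],[0,0,0]],[[0,0,0],[0,0,0]]]' 0 30
python3 -c "
from h import *
print(shift((.6068,.2524,.084))/.08,manip.get_obs()['ft_force'])"
```

```text
clock: 21.4
position: [0.5847, 0.2307, 0.1187]
ee_rot: [0.947, 0.321, -0.0, 0.0]
ft_force: [0.2, 0.3, -1.1]
grip_width: 0.602
grasp_force: 0.0
clock: 22.4
position: [0.5851, 0.2309, 0.0852]
ee_rot: [0.947, 0.321, 0.0, -0.0]
ft_force: [1.3, 0.0, 0.2]
grip_width: 0.6
grasp_force: 0.0
clock: 23.4
position: [0.5849, 0.231, 0.085]
ee_rot: [0.947, 0.321, 0.0, -0.0]
ft_force: [-3.1, -0.2, 4.7]
grip_width: 0.178
grasp_force: 29.6
[ 0.37980544 -0.04673528  0.01304377] [-3.0549516  -0.17271596  4.74960014]
```

The handle is gripped. In tool units the axis is at (0.372,−0.046), so a counter-clockwise half turn is the following arc.

```bash
python3 -m inch '[[[0.032,0.113,0],[0,0,0]],[[0.098,0.21,0],[0,0,0]],[[0.19,0.282,0],[0,0,0]],[[0.3,0.322,0],[0,0,0]],[[0.418,0.326,0],[0,0,0]],[[0.531,0.294,0],[0,0,0]],[[0.628,0.228,0],[0,0,0]],[[0.7,0.136,0],[0,0,0]],[[0.74,0.026,0],[0,0,0]],[[0.744,-0.092,0],[0,0,0]]]'
```

```text
clock: 24.4
position: [0.6295, 0.271, 0.0851]
ee_rot: [0.947, 0.32, 0.001, 0.001]
ft_force: [3.9, -4.8, 2.1]
grip_width: 0.173
grasp_force: 29.7
```

```bash
python3 -m inch '[[[-0.032,-0.113,0],[0,0,0]],[[-0.098,-0.21,0],[0,0,0]],[[-0.19,-0.282,0],[0,0,0]],[[-0.3,-0.322,0],[0,0,0]],[[-0.418,-0.326,0],[0,0,0]],[[-0.531,-0.294,0],[0,0,0]],[[-0.628,-0.228,0],[0,0,0]],[[-0.7,-0.136,0],[0,0,0]],[[-0.74,-0.026,0],[0,0,0]],[[-0.744,0.092,0],[0,0,0]]]'
python3 -m inch '[[[0.032,0.113,0],[0,0,0]],[[0.098,0.21,0],[0,0,0]],[[0.19,0.282,0],[0,0,0]],[[0.3,0.322,0],[0,0,0]],[[0.418,0.326,0],[0,0,0]],[[0.531,0.294,0],[0,0,0]],[[0.628,0.228,0],[0,0,0]],[[0.7,0.136,0],[0,0,0]],[[0.74,0.026,0],[0,0,0]],[[0.744,-0.092,0],[0,0,0]]]'
python3 -m inch '[[[-0.032,-0.113,0],[0,0,0]],[[-0.098,-0.21,0],[0,0,0]],[[-0.19,-0.282,0],[0,0,0]],[[-0.3,-0.322,0],[0,0,0]],[[-0.418,-0.326,0],[0,0,0]],[[-0.531,-0.294,0],[0,0,0]],[[-0.628,-0.228,0],[0,0,0]],[[-0.7,-0.136,0],[0,0,0]],[[-0.74,-0.026,0],[0,0,0]],[[-0.744,0.092,0],[0,0,0]]]'
python3 - <<'E'
from h import *
c=cam('top');im=manip.camera('top');C=np.array([.5841,.0892])
for k,q in blobs(im,(18,110,110),(34,255,255),12):
    P=onplane(c,*q,.0445)[:2]-C
    if np.linalg.norm(P)<.12: print(k,q,np.linalg.norm(P),np.degrees(np.arctan2(P[1],P[0]))%360)
P=onplane(c,288.3,252.4,.0445)[:2]-C;print('start',np.degrees(np.arctan2(P[1],P[0])))
E
```

```text
clock: 25.4
position: [0.584, 0.2318, 0.0851]
ee_rot: [0.947, 0.321, -0.0, -0.001]
ft_force: [-3.0, 4.9, 4.2]
grip_width: 0.178
grasp_force: 30.2
clock: 26.4
position: [0.6295, 0.271, 0.0852]
ee_rot: [0.947, 0.32, 0.001, 0.001]
ft_force: [5.1, -4.3, 2.0]
grip_width: 0.177
grasp_force: 30.0
clock: 27.4
position: [0.584, 0.2318, 0.0851]
ee_rot: [0.947, 0.321, -0.0, -0.001]
ft_force: [-3.0, 4.8, 4.8]
grip_width: 0.176
grasp_force: 30.4
41 [306.9 258.3] 0.07779905680061193 187.44228352194253
start 141.64223062003458
```

Two crank turns moved the dog 45.8° to 187.4°, and contact is expected about 335° of crank further on. I'll do another half turn, then a slow quarter.

```bash
python3 -m inch '[[[0.032,0.113,0],[0,0,0]],[[0.098,0.21,0],[0,0,0]],[[0.19,0.282,0],[0,0,0]],[[0.3,0.322,0],[0,0,0]],[[0.418,0.326,0],[0,0,0]],[[0.531,0.294,0],[0,0,0]],[[0.628,0.228,0],[0,0,0]],[[0.7,0.136,0],[0,0,0]],[[0.74,0.026,0],[0,0,0]],[[0.744,-0.092,0],[0,0,0]]]'
python3 -m inch '[[[-0.012,-0.057,0],[0,0,0]],[[-0.032,-0.113,0],[0,0,0]],[[-0.061,-0.164,0],[0,0,0]],[[-0.098,-0.21,0],[0,0,0]],[[-0.141,-0.25,0],[0,0,0]],[[-0.19,-0.282,0],[0,0,0]],[[-0.244,-0.306,0],[0,0,0]],[[-0.3,-0.322,0],[0,0,0]],[[-0.359,-0.329,0],[0,0,0]],[[-0.418,-0.326,0],[0,0,0]]]'
cat > f.py <<'E'
from h import *
A=np.array([.6068,.2522]);f=[];p=[]
for i in range(8):
    manip.camera('top');o=manip.get_obs();f.append(o['ft_force'][:2]);p.append(o['position'][:2])
f=np.mean(f,0);v=np.mean(p,0)-A;r=np.linalg.norm(v);t=np.array([-v[1],v[0]])/r
print('clock',round(o['clock'],2),'ang',round(np.degrees(np.arctan2(v[1],v[0]))%360,2),'r',r.round(4),'resist tang',(-f@t).round(2),'rad',(f@v/r).round(2))
E
python3 f.py
```

```text
clock: 28.45
position: [0.6295, 0.271, 0.0851]
ee_rot: [0.947, 0.32, 0.001, 0.002]
ft_force: [3.8, -3.7, 2.3]
grip_width: 0.174
grasp_force: 30.2
clock: 29.45
position: [0.5857, 0.2747, 0.0851]
ee_rot: [0.947, 0.321, 0.001, -0.001]
ft_force: [3.5, 4.2, 0.4]
grip_width: 0.178
grasp_force: 30.0
clock 29.85 ang 134.47 r 0.0308 resist tang 2.58 rad 3.2
```

```bash
python3 -m inch '[[[-0.019,0.003,0],[0,0,0]],[[-0.039,0.007,0],[0,0,0]],[[-0.058,0.012,0],[0,0,0]],[[-0.076,0.018,0],[0,0,0]],[[-0.095,0.024,0],[0,0,0]],[[-0.113,0.032,0],[0,0,0]],[[-0.13,0.041,0],[0,0,0]],[[-0.147,0.051,0],[0,0,0]],[[-0.18,0.073,0],[0,0,0]],[[-0.21,0.098,0],[0,0,0]]]'
python3 f.py
```

```text
clock: 30.85
position: [0.5764, 0.2579, 0.0851]
ee_rot: [0.947, 0.321, 0.0, -0.001]
ft_force: [-2.0, 5.6, 4.9]
grip_width: 0.171
grasp_force: 30.3
clock 31.25 ang 170.61 r 0.0309 resist tang 3.31 rad 3.76
```

```bash
python3 -m inch '[[[-0.006,0.006,0],[0,0,0]],[[-0.012,0.012,0],[0,0,0]],[[-0.018,0.018,0],[0,0,0]],[[-0.024,0.025,0],[0,0,0]],[[-0.03,0.032,0],[0,0,0]],[[-0.036,0.038,0],[0,0,0]],[[-0.041,0.045,0],[0,0,0]],[[-0.046,0.052,0],[0,0,0]],[[-0.051,0.059,0],[0,0,0]],[[-0.051,0.059,0],[0,0,0]]]'
python3 f.py
```

```text
clock: 32.25
position: [0.5759, 0.2513, 0.085]
ee_rot: [0.947, 0.321, -0.0, -0.001]
ft_force: [-3.3, 4.8, 6.3]
grip_width: 0.174
grasp_force: 30.5
clock 32.65 ang 181.64 r 0.0309 resist tang 4.53 rad 2.77
```

```bash
python3 -m inch '[[[-0.003,0.004,0],[0,0,0]],[[-0.006,0.009,0],[0,0,0]],[[-0.009,0.013,0],[0,0,0]],[[-0.012,0.018,0],[0,0,0]],[[-0.014,0.022,0],[0,0,0]],[[-0.014,0.022,0],[0,0,0]],[[-0.014,0.022,0],[0,0,0]],[[-0.014,0.022,0],[0,0,0]],[[-0.014,0.022,0],[0,0,0]],[[-0.014,0.022,0],[0,0,0]]]'
python3 f.py
```

```text
clock: 33.65
position: [0.576, 0.2492, 0.085]
ee_rot: [0.947, 0.321, -0.0, -0.0]
ft_force: [-2.9, 4.3, 7.1]
grip_width: 0.178
grasp_force: 30.5
clock 34.05 ang 185.49 r 0.0309 resist tang 5.01 rad 2.72
```

```bash
python3 -m inch '[[[-0.003,0.005,0],[0,0,0]],[[-0.005,0.009,0],[0,0,0]],[[-0.008,0.014,0],[0,0,0]],[[-0.01,0.018,0],[0,0,0]],[[-0.013,0.023,0],[0,0,0]],[[-0.013,0.023,0],[0,0,0]],[[-0.013,0.023,0],[0,0,0]],[[-0.013,0.023,0],[0,0,0]],[[-0.013,0.023,0],[0,0,0]],[[-0.013,0.023,0],[0,0,0]]]'
python3 f.py
```

```text
clock: 35.05
position: [0.5764, 0.2471, 0.085]
ee_rot: [0.947, 0.321, -0.0, -0.0]
ft_force: [-3.2, 3.9, 7.0]
grip_width: 0.176
grasp_force: 30.5
clock 35.45 ang 189.56 r 0.0309 resist tang 4.5 rad 2.36
```

```bash
python3 -m inch '[[[-0.003,0.006,0],[0,0,0]],[[-0.006,0.012,0],[0,0,0]],[[-0.009,0.018,0],[0,0,0]],[[-0.011,0.024,0],[0,0,0]],[[-0.014,0.03,0],[0,0,0]],[[-0.014,0.03,0],[0,0,0]],[[-0.014,0.03,0],[0,0,0]],[[-0.014,0.03,0],[0,0,0]],[[-0.014,0.03,0],[0,0,0]],[[-0.014,0.03,0],[0,0,0]]]'
python3 f.py
```

```text
clock: 36.45
position: [0.577, 0.2444, 0.085]
ee_rot: [0.947, 0.321, -0.0, -0.0]
ft_force: [-3.3, 4.2, 6.1]
grip_width: 0.179
grasp_force: 30.4
clock 36.85 ang 194.69 r 0.0308 resist tang 4.73 rad 2.16
```

```bash
python3 -m inch '[[[-0.002,0.006,0],[0,0,0]],[[-0.005,0.012,0],[0,0,0]],[[-0.007,0.018,0],[0,0,0]],[[-0.009,0.025,0],[0,0,0]],[[-0.011,0.031,0],[0,0,0]],[[-0.011,0.031,0],[0,0,0]],[[-0.011,0.031,0],[0,0,0]],[[-0.011,0.031,0],[0,0,0]],[[-0.011,0.031,0],[0,0,0]],[[-0.011,0.031,0],[0,0,0]]]'
python3 f.py
```

```text
clock: 37.85
position: [0.5778, 0.2418, 0.085]
ee_rot: [0.947, 0.321, -0.0, -0.0]
ft_force: [-4.3, 4.4, 6.9]
grip_width: 0.178
grasp_force: 30.4
clock 38.25 ang 199.66 r 0.0308 resist tang 4.73 rad 1.68
```

```bash
python3 -m inch '[[[-0.002,0.006,0],[0,0,0]],[[-0.004,0.013,0],[0,0,0]],[[-0.005,0.019,0],[0,0,0]],[[-0.007,0.026,0],[0,0,0]],[[-0.008,0.032,0],[0,0,0]],[[-0.008,0.032,0],[0,0,0]],[[-0.008,0.032,0],[0,0,0]],[[-0.008,0.032,0],[0,0,0]],[[-0.008,0.032,0],[0,0,0]],[[-0.008,0.032,0],[0,0,0]]]'
python3 f.py
```

```text
clock: 39.25
position: [0.5789, 0.2393, 0.085]
ee_rot: [0.947, 0.321, -0.0, -0.0]
ft_force: [-2.6, 4.8, 6.7]
grip_width: 0.175
grasp_force: 30.4
clock 39.65 ang 204.68 r 0.0308 resist tang 4.8 rad 1.03
```

```bash
python3 -m inch '[[[-0.001,0.006,0],[0,0,0]],[[-0.002,0.013,0],[0,0,0]],[[-0.003,0.019,0],[0,0,0]],[[-0.004,0.026,0],[0,0,0]],[[-0.005,0.032,0],[0,0,0]],[[-0.005,0.032,0],[0,0,0]],[[-0.005,0.032,0],[0,0,0]],[[-0.005,0.032,0],[0,0,0]],[[-0.005,0.032,0],[0,0,0]],[[-0.005,0.032,0],[0,0,0]]]'
python3 f.py
```

```text
clock: 40.65
position: [0.5801, 0.237, 0.085]
ee_rot: [0.947, 0.321, -0.0, -0.0]
ft_force: [-2.5, 4.1, 6.0]
grip_width: 0.174
grasp_force: 30.4
clock 41.05 ang 209.57 r 0.0307 resist tang 4.77 rad 0.94
```

```bash
python3 -m inch '[[[0,0.006,0],[0,0,0]],[[-0.001,0.013,0],[0,0,0]],[[-0.001,0.019,0],[0,0,0]],[[-0.002,0.026,0],[0,0,0]],[[-0.003,0.033,0],[0,0,0]],[[-0.003,0.033,0],[0,0,0]],[[-0.003,0.033,0],[0,0,0]],[[-0.003,0.033,0],[0,0,0]],[[-0.003,0.033,0],[0,0,0]],[[-0.003,0.033,0],[0,0,0]]]'
python3 f.py
```

```text
clock: 42.05
position: [0.5815, 0.235, 0.085]
ee_rot: [0.947, 0.321, -0.0, -0.0]
ft_force: [-3.3, 3.6, 6.5]
grip_width: 0.18
grasp_force: 30.4
clock 42.45 ang 214.21 r 0.0306 resist tang 4.99 rad 0.58
```

```bash
python3 -m inch '[[[0,0.005,0],[0,0,0]],[[0,0.01,0],[0,0,0]],[[0,0.015,0],[0,0,0]],[[0,0.021,0],[0,0,0]],[[0,0.026,0],[0,0,0]],[[0,0.026,0],[0,0,0]],[[0,0.026,0],[0,0,0]],[[0,0.026,0],[0,0,0]],[[0,0.026,0],[0,0,0]],[[0,0.026,0],[0,0,0]]]'
python3 f.py
```

```text
clock: 43.45
position: [0.5825, 0.2336, 0.085]
ee_rot: [0.947, 0.321, -0.0, -0.001]
ft_force: [-5.1, 5.0, 6.7]
grip_width: 0.177
grasp_force: 30.5
clock 43.85 ang 217.46 r 0.0306 resist tang 6.03 rad 0.43
```

Contact: resistance has risen from about 4.8 to 6.0 N. I'll continue in finer steps.

```bash
python3 -m inch '[[[0,0.005,0],[0,0,0]],[[0,0.01,0],[0,0,0]],[[0.001,0.015,0],[0,0,0]],[[0.001,0.02,0],[0,0,0]],[[0.001,0.02,0],[0,0,0]],[[0.001,0.02,0],[0,0,0]],[[0.001,0.02,0],[0,0,0]],[[0.001,0.02,0],[0,0,0]],[[0.001,0.02,0],[0,0,0]],[[0.001,0.02,0],[0,0,0]]]'
python3 f.py
```

```text
clock: 44.85
position: [0.5834, 0.2325, 0.085]
ee_rot: [0.947, 0.321, -0.001, -0.001]
ft_force: [-4.7, 5.2, 7.6]
grip_width: 0.174
grasp_force: 30.5
clock 45.25 ang 220.02 r 0.0306 resist tang 7.06 rad 0.65
```

```bash
python3 -m inch '[[[0,0.003,0],[0,0,0]],[[0,0.006,0],[0,0,0]],[[0,0.006,0],[0,0,0]],[[0,0.006,0],[0,0,0]],[[0,0.006,0],[0,0,0]],[[0,0.006,0],[0,0,0]],[[0,0.006,0],[0,0,0]],[[0,0.006,0],[0,0,0]],[[0,0.006,0],[0,0,0]],[[0,0.006,0],[0,0,0]]]'
python3 f.py
python3 -m inch '[[[0,0,0],[0,0,0]],[[0,0,0],[0,0,0]],[[0,0,0],[0,0,0]],[[0,0,0],[0,0,0]],[[0,0,0],[0,0,0]],[[0,0,0],[0,0,0]],[[0,0,0],[0,0,0]],[[0,0,0],[0,0,0]],[[0,0,0],[0,0,0]],[[0,0,0],[0,0,0]]]' 0.55
python3 -m inch '[[[0,0,-0.05],[0,0,0]],[[0,0,-0.15],[0,0,0]],[[0,0,-0.27],[0,0,0]],[[0,0,-0.4],[0,0,0]],[[0,0,-0.53],[0,0,0]],[[0,0,-0.66],[0,0,0]],[[0,0,-0.78],[0,0,0]],[[0,0,-0.89],[0,0,0]],[[0,0,-1],[0,0,0]],[[0,0,-1],[0,0,0]]]'
python3 - <<'E'
from h import *
o=manip.get_obs();im=manip.camera('wrist');cv2.imwrite('pics/w7.png',im[:,:,::-1]);c=cam('wrist',o)
print(o['position'],proj(c,(.5172,.038,.068)))
E
```

```text
clock: 46.25
position: [0.5836, 0.2323, 0.085]
ee_rot: [0.947, 0.321, -0.001, -0.001]
ft_force: [-4.5, 5.0, 7.7]
grip_width: 0.174
grasp_force: 30.5
clock 46.65 ang 220.68 r 0.0306 resist tang 7.17 rad 0.57
clock: 47.65
position: [0.5845, 0.2312, 0.0849]
ee_rot: [0.947, 0.321, 0.0, -0.0]
ft_force: [0.1, 0.2, 0.4]
grip_width: 0.549
grasp_force: 0.0
clock: 48.65
position: [0.5851, 0.2313, 0.1663]
ee_rot: [0.947, 0.321, 0.001, -0.0]
ft_force: [0.2, -0.3, 0.3]
grip_width: 0.552
grasp_force: 0.0
[0.58511741 0.23133975 0.16634909] (np.float64(456.0178916691244), np.float64(436.7558107120524))
```

View pics/w7.png

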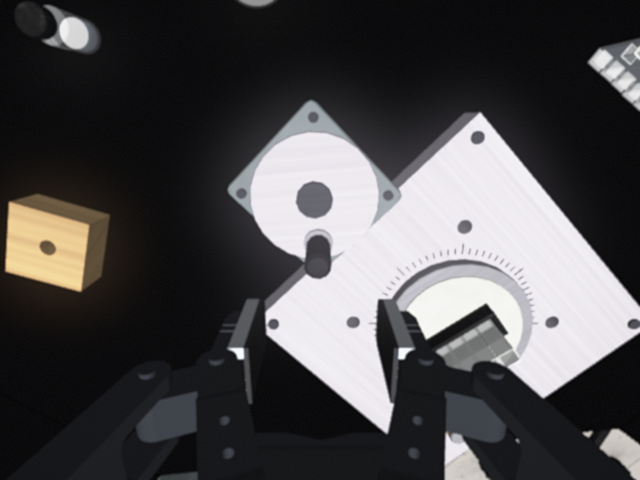

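The handle is free at (318,263) and the fingers are clear of it. The pin is hidden behind the right finger here, so I'll check the handle for spring-back by calculation.

Run:
```python
from h import *
o=manip.get_obs();c=cam('wrist',o);im=cv2.imread('pics/w7.png')
H=onplane(c,318,263,.1145);print(H,np.degrees(np.arctan2(H[1]-.2522,H[0]-.6068))%360)
t=cam('top');a=manip.camera('top')
for k,q in blobs(a,(18,110,110),(34,255,255),12):
    P=onplane(t,*q,.0445)[:2]-[.5841,.0892]
    if np.linalg.norm(P)<.12: print(k,q,np.degrees(np.arctan2(P[1],P[0]))%360)
x,y=map(int,proj(t,(.5172,.038,.068)));print(x,y,proj(c,(.5836,.2323,.1145)))
```

```text
[0.58640843 0.23391019 0.1145    ] 221.88987728500484
45 [316.6 255.3] 210.67790076365335
320 255 (np.float64(317.25239660237196), np.float64(268.29662762704083))
```

```bash
python3 -c "
from workcell import manip
print(manip.hand_in())"
```

```text
the job is handed in; nothing more can be done
None
```

The job is handed in: the pin is seated in the red-ringed hole, the dog presses on it with an estimated 13 N (worked out from the force at the handle), and the crank is released with no spring-back seen.

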